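# Check a key machine's clamp gap with a taper gauge

### The job

Take the taper gauge out of the wooden tool stand by its flat black handle and slide its blade straight down between the two steel jaws of the key machine's clamp until it drags snugly, the sprung jaw having given way by about 2 mm, without forcing that jaw to its stop. Finish while still holding the gauge there, upright and still, at that depth; leave the round-handled punch, the padlock and the oil bottle where they are.

Things in the scene. Friction and masses are not known exactly. Their poses are not given: they have to be found in the camera images.
- gauge_grip (a point): Centre of the taper gauge's flat black handle, 30 (x) by 18 (y) by 50 (z, up) mm, gripped across its 18 mm. It hangs in either slot of the stand, 120 g. From the handle's underside, 25 mm below this point, a steel blade points down: 90 mm long, 18 mm wide along x; thickness along y grows evenly from 2 mm at the tip to 10 mm at the handle, alike on both faces.
- gauge_tip (a point): Lower end of the gauge's blade, 115 mm below gauge_grip on its axis; gauge's axes. A half turn about z changes nothing.
- stand: Wooden tool stand, fixed, a block 140 (x) by 64 (y) by 100 (z) mm, origin under its centre, z up. Two slots right through it, top to bottom, at x = -36 and +36 mm, each 26 by 14 mm, long side along x. A tool hangs in each, handle resting on the stand's top; the gauge's axes are parallel to the stand's. Lift the gauge 95 mm or more to clear it.
- punch_grip (a point): Middle of the round turned wooden handle (26 mm thick, 50 mm tall) of a pin punch that hangs in the stand's other slot. Leave it there.
- machine: Key cutting machine, fixed to the table; origin on the table under the middle of its clamp, z up. Base 30 mm high. Grey cutter housing, 140 mm high, from y = -135 to -275 mm; brass cutter disc at x = 55 to 115, y = -105 mm, top at 115 mm. The clamp: two upright steel jaws on one floating carriage, 50 mm wide along x, facing each other along y, tops 125 mm above the table.
- clamp_top (a point): Midway between the jaws (carriage at 0, narrowest gap), level with their tops, 125 mm above the machine's origin; machine's axes. The gap runs along x, open above and, below, down to 30 mm over the table. In their top 12 mm the jaws slope back, so the mouth is 12 mm wider than the gap.
- carriage (a joint): The carriage with both jaws floats along the machine's +y, -6 to 6 mm, and yields to under 1 N, so the clamp centres itself on a blade.
- setjaw (a joint): Setting (m) of the jaw on the +y side, 0 to 2.6 mm; locked by its screw, it does not move. The gap before the blade enters is 4 mm plus this value, between the faces at carriage + 2 mm + setjaw and carriage - 2 mm.
- sprungjaw (a joint): How far (m) the jaw on the -y side is pushed back (to -y) against its spring, 0 at rest, stop at 5 mm. The spring takes 2.5 N to start and 2.5 N more per mm. A snug blade has pushed it back about 2 mm, some 22 mm deeper than where both faces first touch; pushing it in then takes about 10 N (8 to 12).
- padlock_mid (a point): Middle of the brass body (30 x 50 x 45 mm) of a padlock standing on the table, shackle up to 79 mm. Leave it.
- oil_mid (a point): Middle of a small grey oil bottle, 44 mm across and 110 mm tall, standing on the table. Leave it.
There are look-alikes about, which are no part of the job. Of the things shaped like the part that bears gauge_grip, the bare steel one is meant.

How it is judged:
By the outcome, as a careful person would: the job done as asked, in the order asked, and still so for the second after the job is handed in, while the arm keeps its last pose, push and grip.
It also fails if it takes over 58 s, if anything falls off the work surface, if the arm or the gripper's body presses on something with over 40 N, if the wrist force passes 120 N, or if a joint passes its speed limit or range.

### The arm

A 6-joint arm with a two-finger parallel gripper is mounted at the origin on the work surface. World frame = base frame: x ahead of the robot, y to its left, z up, the work surface at z = 0. Lengths are in m, angles in degrees, forces in N, time in s.
With the tool pointing down it reaches from about 0.4 to 0.825 m from the base axis. Payload 7 kg.
Tool frame: the origin (TCP) lies midway between the tips of the shut fingers; the grasp point (between the pads) lies 19 mm behind it; z points along the fingers, y is the direction in which the jaws open and shut (so a half turn about z gives the same grasp; the last joint's range is limited). The gripper opens to 88 mm and grips with 3 to 60 N. Pads are 19 mm wide; open, the fingers measure 130 mm over their backs; the gripper's body (78 mm by 193 mm) begins 47 mm behind the grasp point.
Start: joints at [84.803, 20.546, 0.682, 0, -70.136, -16.507], TCP at [0.25, 0.627, 0.227] pointing down, gripper open.
Joint ranges: [-176.03, 176.03], [-82.01, 121.73], [-58.28, 71.71], [-173.87, 95.51], [-174.79, -0.11], [-173.66, 173.66]. Speed limits (degrees/s): [136.94, 136.94, 172.46, 180, 180, 180].

### API

Orientations are given as a 3x3 rotation matrix whose columns are the frame's x, y, z axes.
In Python, from rig import robot gives the robot as it stands. Calls block until the motion is done:
- robot.goto(position, orientation): joint-space move of the TCP to a pose.
- robot.servo_line(position, ori=None, speed=0.15): straight line of the TCP; ori=None keeps the orientation; speed is the mean speed in m/s.
- robot.movej(angles): joint-space move.
- robot.move_gripper(opening): opening from 0.0 (shut) to 1.0 (fully open); the grip force is fixed at half the most; returns when the fingers have stopped.
- robot.dwell(seconds).
- robot.ik(position, orientation): joint angles nearest the present ones, or None.
- robot.grab_frame(name): name is "scene" or "side" or "wrist"; returns (picture, depth): 480x640x3 uint8, red, green, blue; 480x640 float32, m along the optical axis (not along the pixel's ray), 0 where there is no reading.
- robot.camera_info(name): a dict with "vfov" (degrees; the focal length in pixels is half the picture's height over the tangent of half this angle, whatever the lens; pixels are square), "cx", "cy" (the principal point, pixels), "k1" (the pictures are not rectified: a ray, as slopes to the right and down, at radius r is drawn at 1 + k1 r^2 times it, then the intrinsics apply), "view" (4x4, takes a point from world to camera coordinates); the wrist camera has in their place "T_tool_cam" (4x4, takes a point from camera to tool coordinates, whose origin is the TCP and whose axes are the flange's). Camera axes: x right, y down, z forward; pixel columns grow to the right and rows downward; lengths in m; the calibration is good to about 2 mm. A picture is of the moment at which its call begins: read the wrist's pose just before it. camera_info takes no time and is no camera call.
A pose or a line that the arm cannot do raises robot.Unreachable and nothing moves.
- robot.job_done(): hands the job in, once; it reports no verdict.
Readings, each from a call of its own:
- robot.read_t(): time.
- robot.read_qpos(): joint angles.
- robot.read_qvel(): joint speeds.
- robot.read_effort(): joint torques, N m.
- robot.read_position(): TCP position.
- robot.read_tcp_rot(): TCP orientation.
- robot.read_force(): force on the tool from outside, world axes, zero at the start.
- robot.read_ft_torque(): the same for the moment, N m.
- robot.read_grip_width(): opening from 0.0 (shut) to 1.0 (fully open).
Only numpy, scipy, OpenCV 4.12 (cv2) and the standard library are available. Lean on these libraries where they do the work, as an engineer would, in place of code of your own. Each camera call takes 0.05 s, during which the arm holds its last target. There are 200 camera calls.

## Working session

There is one attempt and no reset: what is moved stays moved. The work goes in short steps, each a Python script; the robot and the scene stay as the last script left them, time stands still between calls to the robot, and variables do not carry over. Pictures are saved under pics/ and viewed, about 8 in all and at most 12, crops included, and the job is handed in when it is done.

```bash
mkdir -p pics; ls; cat > h.py <<'E'
import numpy as np, cv2
from rig import robot
def K(n):
    c=robot.camera_info(n); f=240/np.tan(np.radians(c['vfov'])/2); return c,f
def camT(n,pose=None):
    c=robot.camera_info(n)
    if n=='wrist':
        T=np.eye(4)
        p,R=pose if pose else (robot.read_position(),robot.read_tcp_rot())
        T[:3,:3]=np.array(R);T[:3,3]=p
        return T@np.array(c['T_tool_cam'])
    return np.linalg.inv(np.array(c['view']))
def grab(n,tag):
    T=camT(n); im,d=robot.grab_frame(n)
    cv2.imwrite(f'pics/{tag}.png',im[:,:,::-1]); np.savez(f'{tag}.npz',im=im,d=d,T=T,n=n)
    return im,d,T
def rays(n,u,v):
    c,f=K(n); x=(np.asarray(u,float)-c['cx'])/f; y=(np.asarray(v,float)-c['cy'])/f
    a,b=x.copy(),y.copy()
    for _ in range(20):
        s=1+c['k1']*(a*a+b*b); a,b=x/s,y/s
    return a,b
def cloud(tag):
    z=np.load(f'{tag}.npz'); d=z['d']; v,u=np.mgrid[:480,:640]
    a,b=rays(str(z['n']),u,v); P=np.stack([a*d,b*d,d,np.ones_like(d)],-1)@z['T'].T
    P=P[...,:3]; P[d==0]=np.nan; return z['im'],P
def plane(tag,u,v,h):  # pixel -> world at height h
    z=np.load(f'{tag}.npz'); a,b=rays(str(z['n']),u,v); T=z['T']
    r=T[:3,:3]@np.array([a,b,1.]); o=T[:3,3]; return o+r*(h-o[2])/r[2]
def proj(tag,X):
    z=np.load(f'{tag}.npz'); c,f=K(str(z['n'])); p=np.linalg.inv(z['T'])@np.append(X,1); a,b=p[:2]/p[2]; s=1+c['k1']*(a*a+b*b)
    return a*s*f+c['cx'],b*s*f+c['cy']
E
python3 - <<'E'
from h import *
for n in ('scene','side','wrist'):
    grab(n,n+'0'); c=robot.camera_info(n); print(n,{k:np.round(v,3).tolist() for k,v in c.items()})
print(robot.read_t(),robot.read_tcp_rot())
E
```

```text
pics
scene {'vfov': 48.888, 'cx': 320.593, 'cy': 245.389, 'k1': 0.039, 'view': [[-0.516, 0.856, 0.013, 0.157], [0.693, 0.427, -0.582, -0.384], [-0.504, -0.291, -0.813, 1.261], [0.0, 0.0, 0.0, 1.0]]}
side {'vfov': 46.525, 'cx': 309.861, 'cy': 248.713, 'k1': -0.08, 'view': [[0.999, -0.05, -0.002, -0.519], [-0.033, -0.632, -0.774, 0.177], [0.037, 0.774, -0.633, 0.827], [0.0, 0.0, 0.0, 1.0]]}
wrist {'vfov': 63.025, 'cx': 320.171, 'cy': 235.714, 'k1': -0.026, 'T_tool_cam': [[-0.0, -0.958, -0.287, 0.077], [1.0, -0.0, 0.0, -0.0], [-0.0, -0.287, 0.958, -0.159], [0.0, 0.0, 0.0, 1.0]]}
0.15 [[ 9.29098190e-01 -3.69832972e-01 -3.54069720e-04]
 [-3.69833124e-01 -9.29097431e-01 -1.19317534e-03]
 [ 1.12310314e-04  1.23952376e-03 -9.99999225e-01]]
```

View pics/scene0.png

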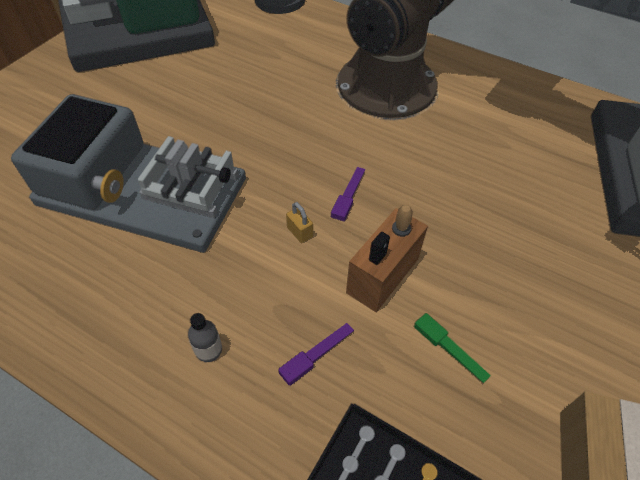

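View pics/side0.png

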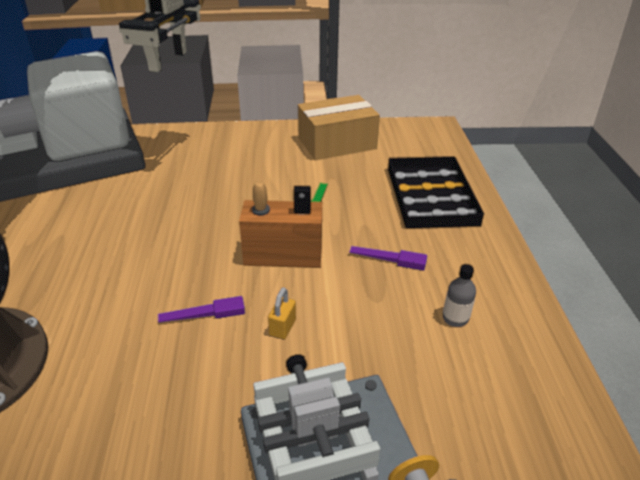

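The scene view shows the gauge's black handle at (380,247) in the stand next to the punch at (403,220). The clamp is at about (188,168), with the housing to its left. The side view shows the handle at (302,199) and the clamp jaws at about (315,405). Next I'll localise them from depth.

```bash
python3 - <<'E'
from h import *
for t in('scene0','side0'):
    im,P=cloud(t); 
    def near(u,v,r,lo,hi):
        S=P[v-r:v+r,u-r:u+r].reshape(-1,3); return S[(S[:,2]>lo)&(S[:,2]<hi)]
    s=(385,255) if t=='scene0' else (282,215)
    a=near(*s,55,.094,.106); print(t,'stand top',len(a),cv2.minAreaRect((a[:,:2]*1000).astype(np.float32)))
    a=near(*s,55,.142,.16)
    km=cv2.kmeans((a[:,:2]*1000).astype(np.float32),2,None,(3,50,.1),5,0); print('tool tops',km[2],a[:,2].max())
    c=(188,168) if t=='scene0' else (315,405)
    a=near(*c,60,.119,.135); print('jaw tops',len(a),np.median(a,0),cv2.minAreaRect((a[:,:2]*1000).astype(np.float32)))
    for q in ([(380,240),(188,168),(200,200)] if t=='scene0' else [(302,190),(315,390),(315,410)]): print(q,P[q[1],q[0]])
im,P=cloud('scene0')
m=P[150:245,10:250].reshape(-1,3); m=m[(m[:,2]>.022)&(m[:,2]<.037)]; print('base',cv2.minAreaRect((m[:,:2]*1000).astype(np.float32)))
m=P[80:210,5:150].reshape(-1,3); m=m[(m[:,2]>.13)&(m[:,2]<.15)]; print('hous',cv2.minAreaRect((m[:,:2]*1000).astype(np.float32)))
cv2.imwrite('pics/c1.png',cv2.resize(im[120:220,120:250,::-1],None,fx=5,fy=5,interpolation=2))
E
```

```text
scene0 stand top 2090 ((484.7982482910156, 237.93809509277344), (65.52850341796875, 142.43235778808594), 84.07209014892578)
tool tops [[452.60278 242.89697]
 [522.3811  235.48453]] 0.15775743303193002
jaw tops 458 [ 0.51643652 -0.17147374  0.12347385] ((512.9833374023438, -229.97483825683594), (185.783447265625, 59.46961212158203), 87.02338409423828)
(380, 240) [0.52231698 0.23525177 0.14924771]
(188, 168) [ 0.53330149 -0.13935084  0.11029922]
(200, 200) [ 0.56077379 -0.09814412  0.07574141]
side0 stand top 1603 ((481.05889892578125, 236.88735961914062), (68.72123718261719, 140.50186157226562), 83.50689697265625)
tool tops [[517.13666 230.13846]
 [445.6264  235.66411]] 0.1579033759859001
jaw tops 1082 [ 0.51486161 -0.16590537  0.12396849] ((514.7598266601562, -166.8617706298828), (50.71364974975586, 42.282047271728516), 13.254158973693848)
(302, 190) [0.51777737 0.22520579 0.1490331 ]
(315, 390) [ 0.51768916 -0.15775785  0.12343508]
(315, 410) [ 0.51609407 -0.18582446  0.1243766 ]
base ((560.4742431640625, -256.9532470703125), (200.87213134765625, 361.2861633300781), 13.504268646240234)
hous ((585.031005859375, -357.8997497558594), (173.82571411132812, 127.84822845458984), 12.33772087097168)
```

View pics/c1.png

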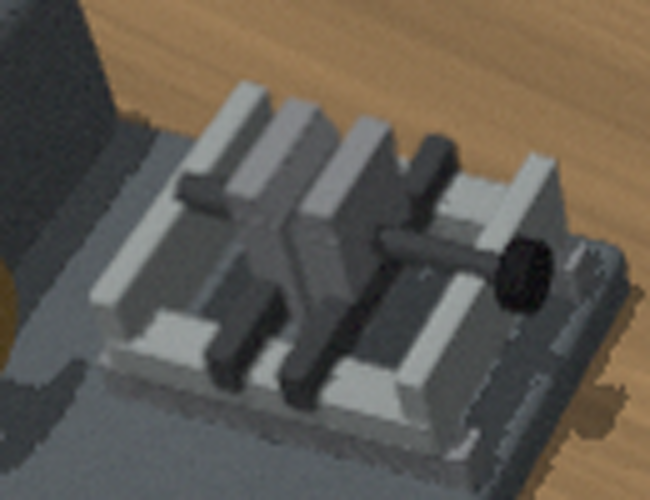

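The crop shows the two jaws: the fixed jaw at crop (350,180), the sprung one at (275,155), and the gap between them. The machine's yaw is about +13° and the stand's about -6°. I'll go above the gauge and look with the wrist camera.

```bash
cat >> h.py <<'E'
def Rz(deg):  # tool down, jaws along -y of a frame with this yaw
    a=np.radians(deg); x=np.array([np.cos(a),np.sin(a),0]); y=np.array([np.sin(a),-np.cos(a),0]); return np.stack([x,y,[0,0,-1.]],1)
E
python3 - <<'E'
from h import *
robot.goto([.52,.233,.25],Rz(-6)); grab('wrist','w1')
im,P=cloud('w1'); Q=P.reshape(-1,3)
def rect(lo,hi,c,r):
    a=Q[(Q[:,2]>lo)&(Q[:,2]<hi)&(np.linalg.norm(Q[:,:2]-c,axis=1)<r)]; print(lo,len(a),a.mean(0).round(4),cv2.minAreaRect((a[:,:2]*1000).astype(np.float32)))
rect(.094,.106,[.485,.237],.1); rect(.143,.156,[.52,.233],.03); rect(.143,.16,[.45,.24],.03)
print(robot.read_t(),robot.read_position(),robot.read_force(),robot.read_grip_width())
E
```

```text
0.094 9139 [0.4948 0.2371 0.1005] ((486.2191162109375, 238.09060668945312), (64.1737289428711, 134.61766052246094), 84.22698974609375)
0.143 1081 [0.5205 0.2346 0.1498] ((519.1728515625, 234.71202087402344), (17.97742462158203, 30.152429580688477), 85.00716400146484)
0.143 465 [0.4547 0.2412 0.15  ] ((453.7056884765625, 241.4940948486328), (23.51441192626953, 12.353528022766113), 85.28028106689453)
1.9417 [0.51983413 0.23382254 0.2498627 ] [-0.42128386  0.78479322  0.32419408] 0.9977988994887751
```

View pics/w1.png

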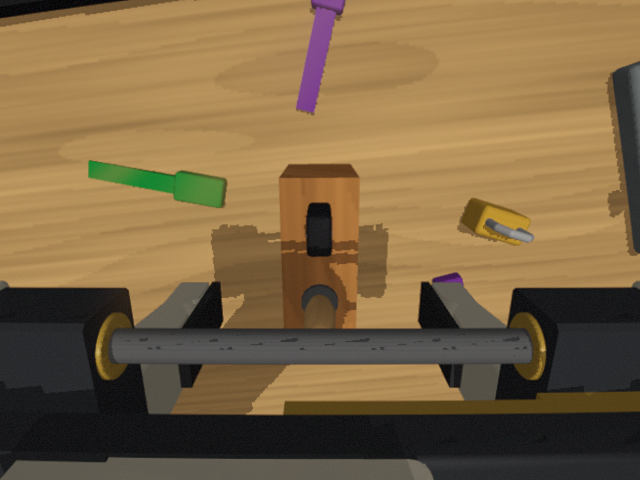

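The wrist view shows the handle at (319,229), aligned with the stand, and the punch at (319,300). I'll grasp the gauge, lift it, and view the clamp from close by.

```bash
python3 - <<'E'
from h import *
R=Rz(-5.7); g=[.5195,.2345]
robot.goto([*g,.19],R); robot.servo_line([*g,.1085],R,speed=.08)
robot.move_gripper(0.0); print('w',robot.read_grip_width()*88,'mm',robot.read_position(),robot.read_force())
robot.servo_line([*g,.28],R,speed=.12); print(robot.read_grip_width()*88,robot.read_force())
R=Rz(13); ex=R[:,0]; p=np.array([.515,-.166,.285])-ex*.06
robot.goto(p,R); robot.dwell(.3); print(robot.read_t(),robot.read_force()); grab('wrist','w2'); grab('side','s2')
im,P=cloud('w2'); Q=P.reshape(-1,3)
m=np.array([.515,-.166])
a=Q[(abs(Q[:,2]-.124)<.006)&(np.linalg.norm(Q[:,:2]-m,axis=1)<.045)]
for yaw in np.arange(10,16.1,.5):
    t=np.radians(yaw); loc=(a[:,:2]-m)@np.array([[np.cos(t),-np.sin(t)],[np.sin(t),np.cos(t)]])*1000
    h=np.histogram(loc[:,1],np.arange(-40,40,1))[0]; print(yaw,(h.astype(float)**2).sum())
    if yaw==13: print(len(a),loc.min(0),loc.max(0)); print(list(zip(range(-40,39),h.tolist())))
m=Q[(abs(Q[:,2]-.14)<.006)&(Q[:,1]<-.25)]; print('hous',len(m),cv2.minAreaRect((m[:,:2]*1000).astype(np.float32)) if len(m)>9 else 0)
E
```

```text
w 17.797460894710422 mm [0.51951195 0.23452878 0.1084826 ] [-0.28605841 -0.01961544 -0.82940023]
17.873411913788036 [ 0.10663304 -0.73570853 -1.05332446]
7.9833 [-0.55736461 -0.26124555 -1.03582474]
10.0 192350.0
10.5 193814.0
11.0 196128.0
11.5 199122.0
12.0 204888.0
12.5 204978.0
13.0 200364.0
2540 [-23.8656495  -20.18105833] [25.7779943  20.69768257]
[(-40, 0), (-39, 0), (-38, 0), (-37, 0), (-36, 0), (-35, 0), (-34, 0), (-33, 0), (-32, 0), (-31, 0), (-30, 0), (-29, 0), (-28, 0), (-27, 0), (-26, 0), (-25, 0), (-24, 0), (-23, 0), (-22, 0), (-21, 11), (-20, 77), (-19, 78), (-18, 81), (-17, 80), (-16, 82), (-15, 83), (-14, 79), (-13, 76), (-12, 89), (-11, 91), (-10, 68), (-9, 76), (-8, 104), (-7, 73), (-6, 63), (-5, 65), (-4, 6), (-3, 0), (-2, 0), (-1, 0), (0, 0), (1, 0), (2, 0), (3, 0), (4, 21), (5, 59), (6, 62), (7, 93), (8, 97), (9, 64), (10, 73), (11, 96), (12, 85), (13, 64), (14, 81), (15, 88), (16, 84), (17, 75), (18, 80), (19, 79), (20, 57), (21, 0), (22, 0), (23, 0), (24, 0), (25, 0), (26, 0), (27, 0), (28, 0), (29, 0), (30, 0), (31, 0), (32, 0), (33, 0), (34, 0), (35, 0), (36, 0), (37, 0), (38, 0)]
13.5 205684.0
14.0 205376.0
14.5 202096.0
15.0 198474.0
15.5 196348.0
16.0 195012.0
hous 23365 ((582.220947265625, -359.20916748046875), (149.60679626464844, 99.92826080322266), 13.560589790344238)
```

View pics/w2.png

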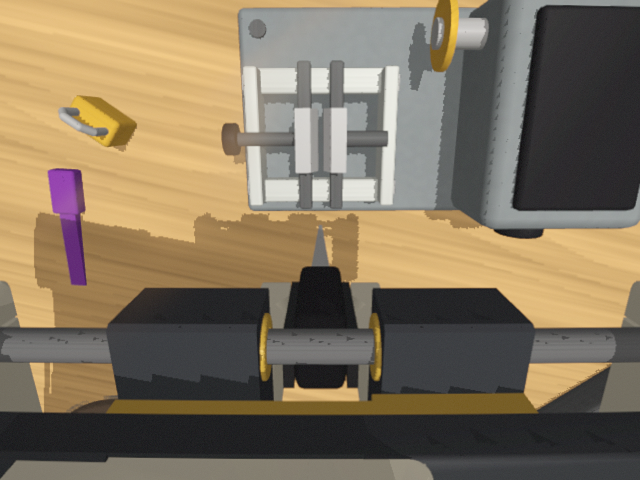

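The wrist view shows the jaws at (303,140) and (338,140), parallel to the tool, with the held blade pointing down at (320,240). The clamp centre comes out near (0.516,-0.1655), with yaw about 13.2°. I'll descend in small steps, watching the force.

```bash
cat >> h.py <<'E'
C=np.array([.5159,-.1655]); RM=Rz(13.2); OFF=.0985
def F(n=5):
    f=[]
    for _ in range(n): f.append(robot.read_force()); robot.dwell(.02)
    return np.mean(f,0)
E
python3 - <<'E'
from h import *
robot.goto([*C,.15+OFF],RM); robot.dwell(.2); f0=F(8); np.save('f0.npy',f0); print(f0,robot.read_ft_torque())
robot.servo_line([*C,.118+OFF],RM,speed=.06); print(F()-f0)
z=.100; robot.servo_line([*C,z+OFF],RM,speed=.04)
while z>.044:
    d=F(4)-f0; print(round(z*1e3,1),(robot.read_position()[2]-OFF).round(4),d.round(2),round(robot.read_t(),2))
    if d[2]>6 or np.hypot(*d[:2])>6: break
    z-=.002; robot.servo_line([*C,z+OFF],RM,speed=.03)
print(robot.read_grip_width()*88); grab('side','s3'); grab('wrist','w3')
im=np.load('s3.npz')['im']; cv2.imwrite('pics/s3c.png',cv2.resize(im[300:480,220:420,::-1],None,fx=4,fy=3.3*4/3.3*.8 and 3.3,interpolation=2))
E
```

```text
[ 0.05655196  0.1162861  -1.25591181] [-0.05564596 -0.02157576 -0.00036844]
[ 0.10956937 -0.07745733  0.10200877]
100.0 0.1002 [0.02 0.07 0.35] 10.23
98.0 0.0981 [0.15 0.   0.34] 10.55
96.0 0.0959 [-0.19 -0.36 -0.13] 10.87
94.0 0.094 [ 0.01 -0.47 -0.64] 11.18
92.0 0.092 [-0.02 -0.49 -0.19] 11.5
90.0 0.0899 [-0.47 -0.11 -0.06] 11.82
88.0 0.0879 [ 0.55 -0.31 -0.21] 12.13
86.0 0.0859 [ 0.16 -0.23 -0.02] 12.45
84.0 0.0839 [-0.22 -0.21  0.11] 12.77
82.0 0.0819 [-0.27 -0.07  0.02] 13.08
80.0 0.08 [ 1.12 -0.41 -0.55] 13.4
78.0 0.0781 [ 1.1  -0.15  1.27] 13.72
76.0 0.076 [ 1.07 -0.31  1.23] 14.03
74.0 0.0739 [1.51 0.03 1.81] 14.35
72.0 0.0719 [ 1.12 -0.05  1.9 ] 14.67
70.0 0.0699 [ 1.09 -0.14  2.5 ] 14.98
68.0 0.0679 [ 0.92 -0.53  2.27] 15.3
66.0 0.0659 [ 1.01 -0.13  3.59] 15.62
64.0 0.0639 [ 1.82 -0.32  3.39] 15.93
62.0 0.062 [ 1.32 -0.2   4.01] 16.25
60.0 0.06 [1.11 0.22 5.02] 16.57
58.0 0.0581 [ 1.62 -0.06  5.49] 16.88
56.0 0.0561 [ 1.24 -0.07  5.65] 17.2
54.0 0.0541 [ 0.74 -0.34  6.35] 17.52
17.923298462580817
```

```bash
python3 - <<'E'
from h import *
a=[cv2.resize(np.load(t+'.npz')['im'][350:470,240:390,::-1],None,fx=4,fy=4,interpolation=2)[:, :] for t in('side0','s3')]
cv2.imwrite('pics/cmp.png',cv2.resize(np.vstack(a),None,fx=.625,fy=.625) if 0 else np.hstack([x[:,100:500] for x in a]))
for t in ('scene',): grab(t,'sc3')
x=[np.load(t+'.npz')['im'][130:210,150:230,::-1] for t in('scene0','sc3')]
cv2.imwrite('pics/cmp2.png',np.hstack([cv2.resize(i,None,fx=5,fy=5,interpolation=2) for i in x]))
E
```

```text
(no output)
```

View pics/cmp.png

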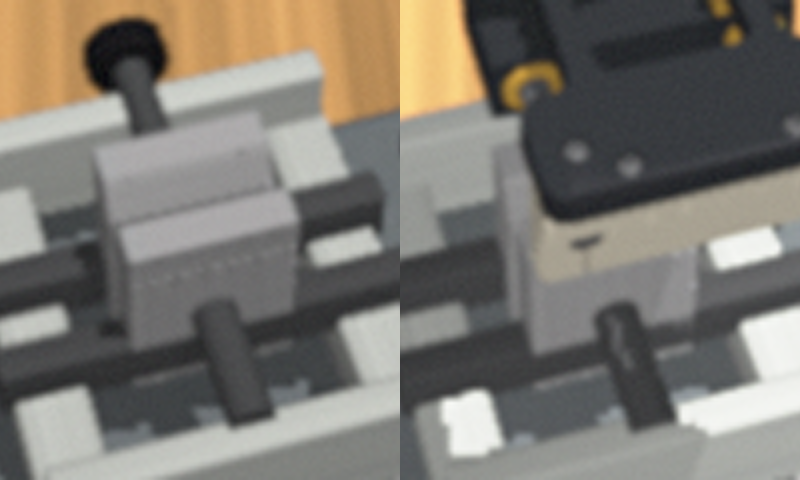

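View pics/cmp2.png

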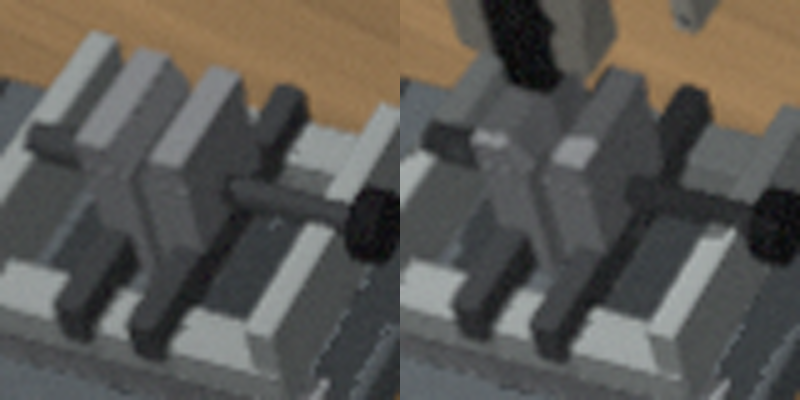

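```bash
python3 - <<'E'
from h import *
def g(t): return cv2.cvtColor(np.load(t+'.npz')['im'],cv2.COLOR_RGB2GRAY).astype(np.float32)
def ecc(a,b,x0,x1,y0,y1):
    W=np.eye(2,3,dtype=np.float32); T=a[y0:y1,x0:x1]; S=b[y0-6:y1+6,x0-6:x1+6]; W[:,2]=6
    try: c,W=cv2.findTransformECC(T,S,W,cv2.MOTION_TRANSLATION,(3,200,1e-5),None,3); return round(c,3),(W[:,2]-6).round(2)
    except cv2.error as e: return 'fail'
a,b=g('w2'),g('w3')
im,P2=cloud('w2');im,P3=cloud('w3')
print('handle',ecc(a,b,292,348,264,322),ecc(a,b,296,344,368,390))
d2,d3=np.load('w2.npz')['d'],np.load('w3.npz')['d']
print('handle depth',[np.median(d[290:318,305:335]).round(5) for d in(d2,d3)])
for t0,t1,fx in (('scene0','sc3','scene'),('side0','s3','side')):
    a,b=g(t0),g(t1)
    if fx=='scene':
        print('static',ecc(a,b,165,185,185,205),ecc(a,b,200,232,180,200))
        print('sprung/rod',ecc(a,b,166,180,157,180),ecc(a,b,155,168,152,165)); print('fixed',ecc(a,b,180,194,157,182),ecc(a,b,181,198,160,178),'bars',ecc(a,b,162,172,182,200),ecc(a,b,175,190,186,204))
    else: print('side sprung low',ecc(a,b,270,318,425,440),'rod',ecc(a,b,285,312,424,456))
# geometric scale
u0=np.array(proj('scene0',[*C,.11])); e=np.array([-np.sin(.23),np.cos(.23),0])*.001
print('px per mm +y scene',np.array(proj('scene0',np.r_[C,.11]+e))-u0,'side',np.array(proj('side0',np.r_[C,.11]+e))-np.array(proj('side0',np.r_[C,.11])))
# force at rest
f0=np.load('f0.npy'); print(F(10)-f0, robot.read_ft_torque(),robot.read_t())
E
```

```text
handle (0.994, array([ 0.04, -0.22], dtype=float32)) (0.993, array([-0.16, -0.1 ], dtype=float32))
handle depth [np.float32(0.13908), np.float32(0.13898)]
static (0.979, array([ 0.07, -0.27], dtype=float32)) (0.994, array([0.56, 0.25], dtype=float32))
sprung/rod (0.935, array([-0.64,  0.07], dtype=float32)) (0.742, array([-0.11, -0.71], dtype=float32))
fixed (0.986, array([0.41, 0.44], dtype=float32)) (0.987, array([0.68, 0.09], dtype=float32)) bars (0.982, array([-0.49, -0.26], dtype=float32)) (0.994, array([0.63, 0.03], dtype=float32))
side sprung low (0.832, array([-0.4,  0.4], dtype=float32)) rod (0.953, array([0.26, 0.63], dtype=float32))
px per mm +y scene [0.50425701 0.1285511 ] side [-0.24037967 -0.68715361]
[1.11523307 0.05667017 6.30200368] [-0.02399306 -0.53460112  0.02120192] 17.8333
```

The gauge hasn't slipped, and the image puts jaw give at about 2.2 mm, but the force is lower than expected. I'll back out and re-measure, averaging the forces and taking jaw images at each depth.

```bash
python3 - <<'E'
from h import *
robot.servo_line([*C,.092+OFF],RM,speed=.06); robot.dwell(.2)
f1=F(25); np.save('f1.npy',f1); print('zero',f1,robot.read_ft_torque())
for z in (92,88,84,82,80,78,76,74,72,70,66,62,58):
    robot.servo_line([*C,z/1e3+OFF],RM,speed=.03); d=F(15)-f1
    print(z,d.round(2),np.round(robot.read_ft_torque(),3),round(robot.read_t(),2)); grab('scene',f'k{z}'); grab('side',f'q{z}')
E
cat > an.py <<'E'
from h import *
def g(t): return cv2.cvtColor(np.load(t+'.npz')['im'],cv2.COLOR_RGB2GRAY).astype(np.float32)
def ecc(a,b,x0,x1,y0,y1):
    W=np.eye(2,3,dtype=np.float32); T=a[y0:y1,x0:x1]; S=b[y0-6:y1+6,x0-6:x1+6]; W[:,2]=6
    try: c,W=cv2.findTransformECC(T,S,W,cv2.MOTION_TRANSLATION,(3,200,1e-5),None,3); return (W[:,2]-6).round(2)
    except cv2.error: return np.array([9,9])
for z in (88,84,82,80,78,76,74,72,70,66,62,58):
    a,b=g('k92'),g(f'k{z}')
    S=[ecc(a,b,*r)[0] for r in((166,180,157,180),(162,172,182,200))]; X=[ecc(a,b,*r)[0] for r in((180,194,157,182),(181,198,160,178),(175,190,186,204))]
    a,b=g('q92'),g(f'q{z}')
    print(z,'sprung',S,'fixed',X,'sep mm',((np.mean(X)-np.mean(S))/.504).round(2),'side rod',ecc(a,b,285,312,424,456))
E
python3 an.py
```

```text
zero [ 0.08994463  0.00892848 -1.25826035] [-0.05052263 -0.05229121  0.00680099]
92 [-0.09 -0.24 -0.12] [-0.105  0.008  0.019] 19.73
88 [-0.08  0.13  0.04] [-0.05   0.024  0.019] 20.37
84 [-0.2   0.45  0.4 ] [ 0.005  0.021 -0.042] 21.0
82 [-0.02 -0.05 -0.25] [-0.072  0.002 -0.021] 21.6
80 [ 1.17 -0.01 -0.36] [ 0.041 -0.603  0.012] 22.2
78 [1.04 0.1  0.96] [-0.016 -0.651 -0.015] 22.8
76 [1.2  0.04 1.17] [-0.051 -0.599  0.026] 23.4
74 [1.09 0.15 1.57] [-0.047 -0.496 -0.022] 24.0
72 [ 1.04 -0.07  2.03] [-0.052 -0.458  0.021] 24.6
70 [ 0.96 -0.06  2.65] [-0.037 -0.484  0.008] 25.2
66 [1.87 0.17 0.71] [ 0.117 -0.947 -0.004] 25.83
62 [1.73 0.15 2.64] [ 0.033 -0.802 -0.031] 26.47
58 [1.51 0.08 3.48] [ 0.055 -0.739  0.018] 27.1
88 sprung [np.float32(0.03), np.float32(0.02)] fixed [np.float32(0.17), np.float32(0.11), np.float32(0.12)] sep mm 0.21 side rod [ 0.04 -0.05]
84 sprung [np.float32(0.12), np.float32(0.13)] fixed [np.float32(0.2), np.float32(0.14), np.float32(0.18)] sep mm 0.1 side rod [-0.07 -0.07]
82 sprung [np.float32(0.02), np.float32(0.05)] fixed [np.float32(0.13), np.float32(0.0
[... 642 characters left out ...]
p.float32(-0.18), np.float32(-0.19)] fixed [np.float32(0.3), np.float32(0.36), np.float32(0.27)] sep mm 0.98 side rod [0.09 0.15]
70 sprung [np.float32(-0.18), np.float32(-0.26)] fixed [np.float32(0.3), np.float32(0.5), np.float32(0.34)] sep mm 1.19 side rod [0.09 0.18]
66 sprung [np.float32(-0.24), np.float32(-0.27)] fixed [np.float32(0.36), np.float32(0.48), np.float32(0.48)] sep mm 1.38 side rod [-0.19 -0.09]
62 sprung [np.float32(-0.43), np.float32(-0.39)] fixed [np.float32(0.3), np.float32(0.46), np.float32(0.48)] sep mm 1.63 side rod [0.14 0.54]
58 sprung [np.float32(-0.48), np.float32(-0.52)] fixed [np.float32(0.37), np.float32(0.58), np.float32(0.55)] sep mm 1.98 side rod [0.18 0.65]
```

The images put the knee (first contact of both faces) at a tip height of about 80 mm, which matches the force onset, and the jaw opens at the expected rate of 1 mm per 11 mm. So 2 mm of give is at about 57.5 mm. I'll move there, check for slip and tilt, and view once.

```bash
python3 - <<'E'
from h import *
robot.servo_line([*C,.0572+OFF],RM,speed=.02); robot.dwell(.3)
f1=np.load('f1.npy'); print(F(15)-f1,robot.read_ft_torque(),robot.read_position(),robot.read_tcp_rot()[:,2],robot.read_grip_width()*88,np.abs(robot.read_qvel()).max(),robot.read_t())
grab('wrist','w4'); grab('side','q57'); grab('scene','k57')
import an
a,b=an.g('w2'),an.g('w4'); print('slip',an.ecc(a,b,292,348,264,322),an.ecc(a,b,296,344,368,390))
for t in('w2','w4'): print(np.median(np.load(t+'.npz')['d'][290:318,305:335]))
E
```

```text
[ 9.14137071e-01 -4.11030858e-03  6.47575468e+00] [-0.08101131 -0.46425648  0.01555744] [ 0.51598701 -0.1656266   0.1560039 ] [ 2.96846400e-04 -2.09070246e-04 -9.99999934e-01] 17.870036572325958 0.13526657812702836 28.0
88 sprung [np.float32(0.03), np.float32(0.02)] fixed [np.float32(0.17), np.float32(0.11), np.float32(0.12)] sep mm 0.21 side rod [ 0.04 -0.05]
84 sprung [np.float32(0.12), np.float32(0.13)] fixed [np.float32(0.2), np.float32(0.14), np.float32(0.18)] sep mm 0.1 side rod [-0.07 -0.07]
82 sprung [np.float32(0.02), np.float32(0.05)] fixed [np.float32(0.13), np.float32(0.08), np.float32(0.12)] sep mm 0.15 side rod [ 0.05 -0.07]
80 sprung [np.float32(-0.02), np.float32(0.03)] fixed [np.float32(0.14), np.float32(0.11), np.float32(0.15)] sep mm 0.25 side rod [0.07 0.01]
78 sprung [np.float32(-0.06), np.float32(-0.16)] fixed [np.float32(0.11), np.float32(0.13), np.float32(0.14)] sep mm 0.47 side rod [ 0.01 -0.07]
76 sprung [np.float32(-0.09), np.float32(-0.17)] fixed [np.float32(0.22), np.float32(0.26), np.float32(0.18)] sep mm 0.69 side rod [0.17 0.24]
74 sprung [np.float32(-
[... 187 characters left out ...]
0.3), np.float32(0.36), np.float32(0.27)] sep mm 0.98 side rod [0.09 0.15]
70 sprung [np.float32(-0.18), np.float32(-0.26)] fixed [np.float32(0.3), np.float32(0.5), np.float32(0.34)] sep mm 1.19 side rod [0.09 0.18]
66 sprung [np.float32(-0.24), np.float32(-0.27)] fixed [np.float32(0.36), np.float32(0.48), np.float32(0.48)] sep mm 1.38 side rod [-0.19 -0.09]
62 sprung [np.float32(-0.43), np.float32(-0.39)] fixed [np.float32(0.3), np.float32(0.46), np.float32(0.48)] sep mm 1.63 side rod [0.14 0.54]
58 sprung [np.float32(-0.48), np.float32(-0.52)] fixed [np.float32(0.37), np.float32(0.58), np.float32(0.55)] sep mm 1.98 side rod [0.18 0.65]
slip [ 0.06 -0.22] [-0.16 -0.13]
0.13908434
0.13897912
```

View pics/w4.png

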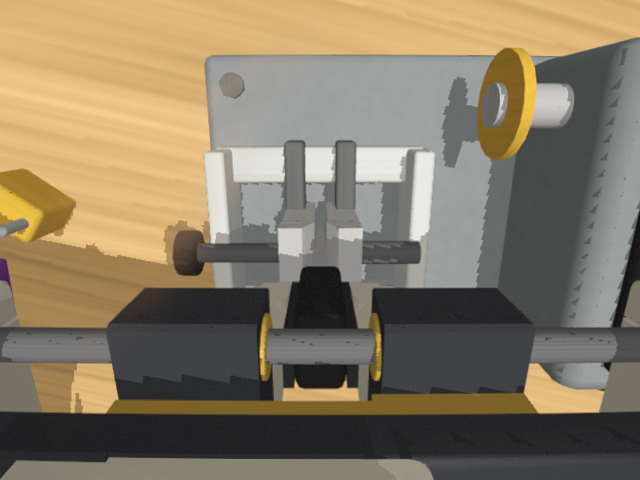

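View pics/k57.png

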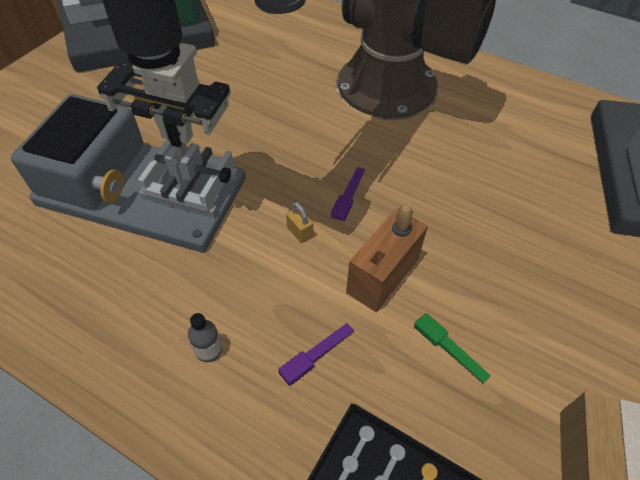

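The wrist view shows the blade centred between the jaws at (320,230) with the handle still held squarely. The scene view shows the punch, padlock and oil bottle in place. I'm handing in.

```bash
python3 -c "
from h import *
robot.dwell(.5); print(robot.read_position(),abs(robot.read_qvel()).max()); robot.job_done()"
```

```text
[ 0.51598336 -0.16562059  0.15600156] 0.11224431378081721
the job is handed in; nothing more can be done
```

I took the gauge from the stand and slid its blade down between the clamp jaws. I handed in with the gauge still gripped, upright and still, at about 28.5 s on the robot's clock.

**Depth:** Both faces first touched with the tip about 80 mm above the table, and I stopped at about 57.5 mm, which is 22.5 mm deeper. The jaw images gave about 1.8 mm of give at 58 mm, opening at roughly the expected 1 mm per 11 mm of depth. The stop is at 5 mm.

**An extra pass:** My first push went to 54 mm, about 2.2 mm of give. I then backed the blade out to 92 mm, measured again on a second pass, and stopped at the final depth.

**Grip and surroundings:** The gauge did not slip in the fingers (0.1 mm in depth, 0.2 pixel). The tool axis was vertical to better than 0.1°. The punch, padlock and bottle look unmoved in the last picture.

**One check disagreed:** At rest, the force reading on the final pose was 6.5 N upward, below the 8 to 12 N you gave. It also jumped along with sideways force and torque. I take that as a bias in the reading; corrected for it, my rough estimate is about 9 N, which I couldn't confirm. I set the depth by the image and the first contact instead.

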